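# Sort the pharmacy returns: bottles in the round tub, jar and carton in their trays

## Task

Sort the five returned medicines on the counter: stand all three amber bottles side by side in a close triangle in the round tub, stand the white pill jar in the square tray, and set the carton lengthways in the long tray. Everything must end up upright, flat on the floor of its container and let go, and nothing may topple on the way.

Things in the scene. Friction and masses are not known exactly. Their poses are not given: they have to be found in the camera images.
- bottle1: round amber medicine bottle with a white screw cap, one of three alike; body 42 mm in diameter and straight to 66 mm up, sloping shoulder to 78 mm, cap 28 mm in diameter from 78 to 105 mm (the top); stands upright at the start; about 0.15 kg; origin at the centre of its underside, z up along it
- bottle2: round amber medicine bottle with a white screw cap, one of three alike; body 42 mm in diameter and straight to 66 mm up, sloping shoulder to 78 mm, cap 28 mm in diameter from 78 to 105 mm (the top); stands upright at the start; about 0.15 kg; origin at the centre of its underside, z up along it
- bottle3: round amber medicine bottle with a white screw cap, one of three alike; body 42 mm in diameter and straight to 66 mm up, sloping shoulder to 78 mm, cap 28 mm in diameter from 78 to 105 mm (the top); stands upright at the start; about 0.15 kg; origin at the centre of its underside, z up along it
- jar: white plastic pill jar, clearly fatter than the bottles; body 62 mm in diameter and straight to 72 mm up, sloping shoulder to 83 mm, white cap 48 mm in diameter from 83 to 105 mm (the top); stands upright at the start; about 0.16 kg; origin at the centre of its underside, z up along it
- carton: white medicine carton with a grey band, a plain box 85 mm long (its x), 34 mm thick (its y) and 65 mm high (its z), standing on its narrow long face; about 0.07 kg; rigid; origin at the centre of its underside
- tub: open round white plastic tub fixed to the counter, 116 mm outside diameter, upright 4 mm wall (inside diameter 108 mm), rim 50 mm above the counter, floor 5 mm thick; it just takes the three bottles in a triangle (bottle centres about 28 mm from its centre, 120 degrees apart) but not if one stands in the middle; origin at the centre of its underside
- square_tray: open square white plastic tray fixed to the counter, 100 x 100 mm outside, 4 mm walls (92 x 92 mm inside), rim 30 mm above the counter, floor 4 mm thick; origin at the centre of its underside, x and y along its sides
- long_tray: open oblong white plastic tray fixed to the counter, 123 mm long (its x) and 72 mm wide (its y) outside, 4 mm walls (115 x 64 mm inside), rim 25 mm above the counter, floor 4 mm thick; origin at the centre of its underside
Mind the look-alikes: they are no part of the job. What is shaped like the square_tray but turquoise is not meant.

How it is judged:
By the outcome, as a careful person would: the job done as asked, in the order asked, and still so for the second after the job is handed in, with the robot touching nothing.
It also fails if it takes over 141 s, if anything falls off the work surface, if the arm or the gripper's body presses on something with over 40 N, if the wrist force passes 120 N, or if a joint passes its speed limit or range.

## Robot

A 6-joint arm with a two-finger parallel gripper is mounted at the origin on the work surface. World frame = base frame: x ahead of the robot, y to its left, z up, the work surface at z = 0. Lengths are in m, angles in degrees, forces in N, time in s.
With the tool pointing down it reaches from about 0.375 to 0.9 m from the base axis. Payload 3.1 kg.
Tool frame: the origin (TCP) lies at the very end of the fingers, on their centre line; the grasp point (between the pads) lies behind it (bot.grip_depth is the z of the grasp point in the tool frame, in m); z points along the fingers, y is the direction in which the jaws open and shut (so a half turn about z gives the same grasp; the last joint's range is limited). The gripper opens to 87 mm and grips with 3 to 60 N. Pads are 19 mm wide; open, the fingers measure 117 mm over their backs; the gripper's body (75 mm by 190 mm) begins 51 mm behind the grasp point.
Start: joints at [55.147, 30.224, 82.088, -0, 67.689, -10.227], TCP at [0.26, 0.568, 0.187] pointing down, gripper open.
Joint ranges: [-176.69, 176.69], [-43.24, 126.21], [12.49, 139.97], [-82, 262], [0, 151.66], [-163.58, 163.58]. Speed limits (degrees/s): [159.86, 159.86, 180, 180, 180, 180].

## Interface

Orientations are given as a 3x3 rotation matrix whose columns are the frame's x, y, z axes.
In Python, from rig import bot, vision gives the robot as it stands. The module is installed in compiled form; this text tells all that it offers.
- The arm moves only by the shell command python3 -m jog 'ROWS'. ROWS is JSON, a list of rows, each a list of 3 entries, a list of its own where there are three numbers: the shift along the tool's x, y, z in mm, then the turn, a rotation vector about the tool's x, y, z in degrees, then the closure, from 0 (fully open) to 1 (shut). In form: [[[dx, dy, dz], [wx, wy, wz], fingers], ...]. A call has 1 to 12 rows; each row is the pose to reach, as a shift and turn from the pose commanded when the call began, along the tool's axes at that moment; what a row does not reach only later rows make up. A row lasts 1/12 s, in which the tool goes at most 41.7 mm and 7.16 degrees, less where a joint would pass 70% of its speed; a pose out of reach is approached as far as the arm can. A call with a gripper value outside its range is refused whole. The fingers move at their own pace and stop on an object; the grip force is fixed at half the most. Time passes only in rows, so rows that repeat a pose let the fingers close. It gives the time, the measured TCP pose, the force and the opening at its end, in the units of the state.
- bot.read_state(): the state, without advancing time (a new reading comes with each control period).
- vision.capture(name): name is "scene" or "top" or "wrist"; returns the picture (400x640x3 uint8, red, green, blue); there is no depth.
- vision.camera_info(name): a dict with "intrinsics" (3x3 intrinsics, pixels), "camera_from_world" (4x4, takes a point from world to camera coordinates); the wrist camera has in their place "mount" (4x4, takes a point from camera to tool coordinates, whose origin is the TCP and whose axes are the flange's). Camera axes: x right, y up, looking along -z (the intrinsics and any distortion apply to the point x, -y, -z); pixel columns grow to the right and rows downward; lengths in m; the calibration is good to about 2 mm. A picture is of the moment at which its call begins: read the wrist's pose just before it. camera_info takes no time and is no camera call.
- bot.hand_in(): hands the job in, once; it reports no verdict.
The state is a dict: "time_s": time; "joint_positions": joint angles; "qvel": joint speeds; "tau": joint torques, N m; "position": TCP position; "tcp_rot": TCP orientation; "force": force on the tool from outside, world axes, zero at the start; "moment": the same for the moment, N m; "opening": opening from 0.0 (shut) to 1.0 (fully open).
Only numpy, scipy, OpenCV 4.12 (cv2) and the standard library are available. Lean on these libraries where they do the work, as an engineer would, in place of code of your own. Each camera call takes 0.05 s, during which the arm holds its last target. There are 200 camera calls.

## Working session

There is one attempt and no reset: what is moved stays moved. The work goes in short steps, Python scripts to look and compute and a shell command to move; the robot and the scene stay as the last step left them, time stands still between calls to the robot, and variables do not carry over. Pictures are saved under pics/ and viewed, about 12 in all and at most 16, crops included, and the job is handed in when it is done.

```bash
mkdir -p pics
python3 - <<'E'
from rig import bot, vision
import cv2,numpy as np
np.set_printoptions(precision=4,suppress=True)
for n in("scene","top"):
    im=vision.capture(n); cv2.imwrite(f"pics/{n}0.png",im[:,:,::-1]); 
    for k,v in vision.camera_info(n).items(): print(n,k,v)
print(vision.camera_info("wrist"))
s=bot.read_state(); print(s,bot.grip_depth)
E
```

```text
scene intrinsics [[515.7537   0.     316.6078]
 [  0.     515.7537 199.0627]
 [  0.       0.       1.    ]]
scene camera_from_world [[-0.7555  0.655  -0.0151  0.3767]
 [-0.5513 -0.6231  0.5548  0.2545]
 [ 0.354   0.4274  0.8319 -1.3344]
 [ 0.      0.      0.      1.    ]]
top intrinsics [[470.2868   0.     322.0562]
 [  0.     470.2868 196.0749]
 [  0.       0.       1.    ]]
top camera_from_world [[ 0.0271 -0.9992  0.0297 -0.0303]
 [ 0.9961  0.0295  0.083  -0.4785]
 [-0.0838  0.0274  0.9961 -1.1056]
 [ 0.      0.      0.      1.    ]]
{'intrinsics': array([[299.0291,   0.    , 319.8466],
       [  0.    , 299.0291, 198.9664],
       [  0.    ,   0.    ,   1.    ]]), 'mount': array([[ 0.0008,  0.9623,  0.2722,  0.0749],
       [ 1.    , -0.0006, -0.0006,  0.0012],
       [-0.0004,  0.2722, -0.9623, -0.1975],
       [ 0.    ,  0.    ,  0.    ,  1.    ]])}
{'time_s': 0.1, 'joint_positions': array([ 55.1476,  30.2733,  82.15  ,   0.0008,  67.6891, -10.2278]), 'qvel': array([-0.0037, -0.0921, -0.1153,  0.0248,  0.1889,  0.0488]), 'tau': array([ -0.0004, -44.0989, -17.715 ,   0.0634,   0.0534,  -0.0001]), 'position': array([0.26  , 0.5676, 0.1861]), 'tcp_rot': array([[-0.9091,  0.4167, -0.0011],
       [ 0.4167,  0.9091, -0.0016],
       [ 0.0004, -0.0019, -1.    ]]), 'force': array([-0.7349,  0.1002,  0.2707]), 'moment': array([-0.0233, -0.0438,  0.052 ]), 'opening': 1.0030144916130788} -0.0187
```

View pics/top0.png

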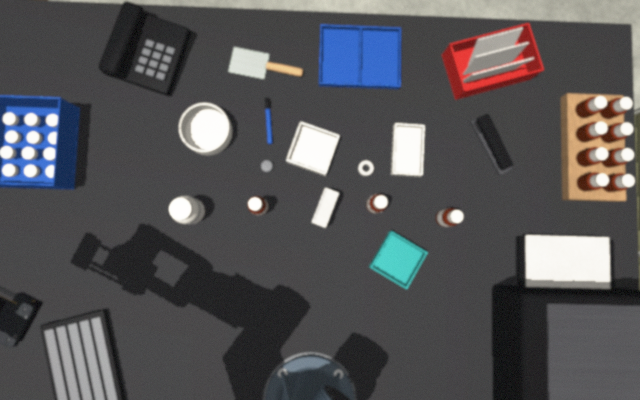

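View pics/scene0.png

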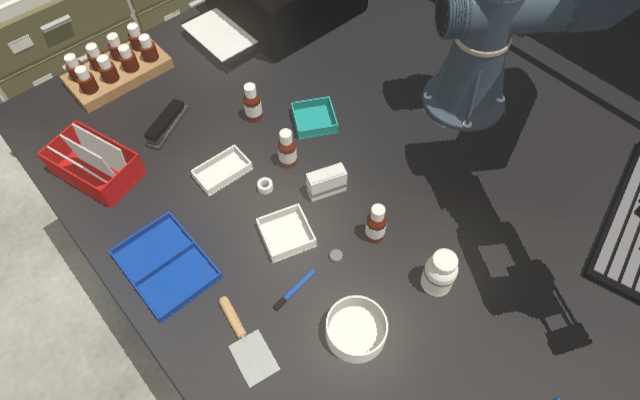

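```bash
cat > h.py <<'E'
from rig import bot, vision
import cv2,numpy as np
np.set_printoptions(precision=4,suppress=True)
def ray(n,uv,T=None):
    i=vision.camera_info(n);K=i["intrinsics"]
    if n=="wrist":
        M=T@i["mount"]
    else: M=np.linalg.inv(i["camera_from_world"])
    d=np.linalg.inv(K)@[uv[0],uv[1],1]; return M[:3,3],M[:3,:3]@(d*[1,-1,-1])
def onplane(n,uv,z,T=None):
    c,d=ray(n,uv,T); return (c+d*(z-c[2])/d[2])[:2]
def proj(n,p,T=None):
    i=vision.camera_info(n)
    E=np.linalg.inv(T@i["mount"]) if n=="wrist" else i["camera_from_world"]
    q=E@[*p,1]; q=q[:3]*[1,-1,-1]; q=i["intrinsics"]@q; return q[:2]/q[2]
def pose():
    s=bot.read_state();T=np.eye(4);T[:3,:3]=s["tcp_rot"];T[:3,3]=s["position"];return T,s
def two(a,b):
    # nearest point of two rays, and the gap
    (c1,d1),(c2,d2)=a,b; A=np.stack([d1,-d2],1); t=np.linalg.lstsq(A,c2-c1,rcond=None)[0]
    p,q=c1+d1*t[0],c2+d2*t[1]; return (p+q)/2,np.linalg.norm(p-q)
def blobs(im,th,box,amin=30):
    x0,y0,x1,y1=box; h=cv2.cvtColor(im,cv2.COLOR_RGB2HSV)
    m=np.zeros(im.shape[:2],np.uint8); r=(h[...,2]>th)&(h[...,1]<60); m[y0:y1,x0:x1]=r[y0:y1,x0:x1]
    return [c for c in cv2.findContours(m,cv2.RETR_EXTERNAL,cv2.CHAIN_APPROX_NONE)[0] if cv2.contourArea(c)>amin]
E
python3 - <<'E'
from h import *
print("topcam",ray("top",(0,0))[0],"scene",ray("scene",(0,0))[0])
for n,box in(("top",(150,90,480,300)),("scene",(180,75,470,370))):
    im=cv2.imread(f"pics/{n}0.png")[:,:,::-1].copy()
    for th in(130,200):
      for c in blobs(im,th,box):
        r=cv2.minAreaRect(c); 
        print(n,th,np.array(r[0]),np.array(r[1]),round(r[2]),int(cv2.contourArea(c)),"z0",onplane(n,r[0],0),"z.025",onplane(n,r[0],.025),"z.105",onplane(n,r[0],.105))
# sheet of zooms
im=cv2.imread("pics/top0.png")[90:240,150:480]
cv2.imwrite("pics/z1.png",cv2.resize(im,(792,360),interpolation=cv2.INTER_CUBIC))
E
```

```text
topcam [0.3848 0.0141 1.1419] scene [0.8973 0.4822 0.9745]
top 130 [440.6212 219.415 ] [14.2874  6.0308] 69 40 z0 [ 0.4322 -0.3089] z.025 [ 0.4311 -0.3018] z.105 [ 0.4278 -0.2792]
top 130 [455.75 216.25] [14.1421 14.8492] 45 165 z0 [ 0.441  -0.3461] z.025 [ 0.4397 -0.3383] z.105 [ 0.4358 -0.313 ]
top 130 [254. 203.] [14. 14.] 0 153 z0 [0.4591 0.1472] z.025 [0.4575 0.1443] z.105 [0.4523 0.135 ]
top 130 [182.5 209.5] [27. 29.] 90 610 z0 [0.4384 0.3182] z.025 [0.4372 0.3116] z.105 [0.4335 0.2903]
top 130 [380.  201.5] [13. 14.] 90 149 z0 [ 0.4717 -0.1593] z.025 [ 0.4698 -0.1555] z.105 [ 0.4637 -0.1434]
top 130 [324.7706 207.2964] [16.5848 39.0569] 21 596 z0 [ 0.4536 -0.0247] z.025 [ 0.4521 -0.0238] z.105 [ 0.4473 -0.0211]
top 130 [266. 166.] [10. 10.] 90 76 z0 [0.5504 0.1216] z.025 [0.5468 0.1192] z.105 [0.5352 0.1117]
top 130 [365.5 167.5] [15. 15.] 90 188 z0 [ 0.5544 -0.1221] z.025 [ 0.5507 -0.1191] z.105 [ 0.5388 -0.1096]
top 130 [407.81  148.991] [32.7248 53.273 ] 3 1634 z0 [ 0.6038 -0.2261] z.025 [ 0.599  -0.2208] z.105 [ 0.5837 -0.204 ]
top 130 [312.1723 147.6785] [44.0432 44.3205
[... 3344 characters left out ...]
ne 200 [285.5237 229.0624] [41.874  48.7269] 69 1460 z0 [ 0.5853 -0.004 ] z.025 [0.5933 0.0085] z.105 [0.6189 0.0484]
scene 200 [264. 183.] [12. 14.] 90 137 z0 [ 0.5448 -0.1334] z.025 [ 0.5539 -0.1177] z.105 [ 0.5828 -0.0671]
scene 200 [326.1367 173.4237] [13.3546 38.6824] 72 460 z0 [ 0.4185 -0.0584] z.025 [ 0.4307 -0.0445] z.105 [ 0.47   -0.0001]
scene 200 [220.9631 166.7787] [26.1578 55.8234] 59 1282 z0 [ 0.5926 -0.239 ] z.025 [ 0.6004 -0.2205] z.105 [ 0.6254 -0.1613]
scene 200 [285.25 132.75] [ 9.8995 10.6066] 45 80 z0 [ 0.4112 -0.22  ] z.025 [ 0.4236 -0.202 ] z.105 [ 0.4636 -0.1444]
scene 200 [249.  86.] [ 8. 10.] 90 65 z0 [ 0.3802 -0.412 ] z.025 [ 0.3935 -0.389 ] z.105 [ 0.436  -0.3156]
```

View pics/z1.png

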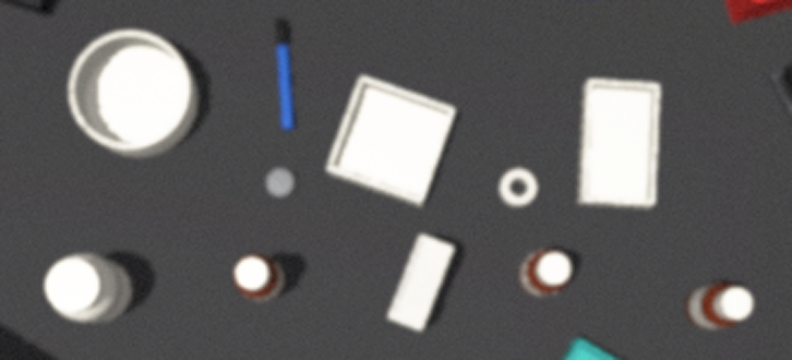

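```bash
cat >> h.py <<'E'
from scipy.spatial.transform import Rotation as R
def go(x,y,z,yaw=None):
    "shift (mm) and turn (deg) in tool axes from here to the world pose, tool down, tool x at yaw"
    T,s=pose(); d=T[:3,:3].T@(np.array([x,y,z])-T[:3,3])*1000
    if yaw is None: w=[0,0,0]; yaw=np.degrees(np.arctan2(T[1,0],T[0,0]))
    a=np.radians(yaw);c,n=np.cos(a),np.sin(a)
    w=np.degrees(R.from_matrix(T[:3,:3].T@np.array([[c,n,0],[n,-c,0],[0,0,-1]])).as_rotvec())
    print("shift",d.round(1),"len",round(np.linalg.norm(d)),"turn",w.round(2),"| at",T[:3,3],"j",s["joint_positions"].round(0),"F",s["force"].round(1),"op",round(s["opening"],3),"t",round(s["time_s"],1))
E
python3 -m jog '[[[-15,-6,-5],[0,0,0],0],[[-45,-19,-20],[0,0,0],0],[[-80,-35,-40],[0,0,0],0],[[-115,-50,-64],[0,0,0],0],[[-150,-65,-64],[0,0,0],0],[[-190,-80,-64],[0,0,0],0],[[-228,-95,-64],[0,0,0],0],[[-265,-112,-64],[0,0,0],0],[[-300,-128,-64],[0,0,0],0],[[-335,-142,-64],[0,0,0],0],[[-365,-155,-64],[0,0,0],0],[[-385,-164,-64],[0,0,0],0]]'
python3 -m jog '[[[-10,-4,0],[0,0,0],0],[[-10,-4,0],[0,0,0],0],[[-10,-4,0],[0,0,0],0]]'
python3 - <<'E'
from h import *
T,s=pose(); np.save("Tw1.npy",T); im=vision.capture("wrist"); cv2.imwrite("pics/w1.png",im[:,:,::-1]); print(T)
E
```

```text
time_s: 1.1
position: [0.5441, 0.2557, 0.2505]
tcp_rot: [[-0.908, 0.419, 0.0], [0.419, 0.908, -0.001], [-0.001, -0.001, -1.0]]
force: [0.6, -0.1, -0.1]
opening: 0.999
time_s: 1.35
position: [0.5487, 0.2511, 0.2505]
tcp_rot: [[-0.909, 0.417, -0.002], [0.417, 0.909, 0.0], [0.002, -0.0, -1.0]]
force: [-0.0, -0.1, 0.5]
opening: 1.001
[[-0.9088  0.4173 -0.0018  0.5487]
 [ 0.4173  0.9088  0.0005  0.2511]
 [ 0.0018 -0.0003 -1.      0.2505]
 [ 0.      0.      0.      1.    ]]
```

View pics/w1.png

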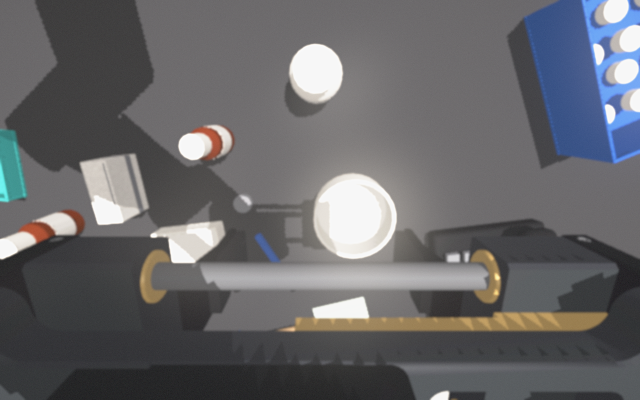

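Run:
```python
from h import *
from scipy.optimize import least_squares
T=np.load("Tw1.npy")
def circ(n,th,box,z,r,amin,T=None,f="",half=True):
    im=cv2.imread(f"pics/{f}.png")[:,:,::-1].copy()
    c=max(blobs(im,th,box,amin),key=cv2.contourArea)[:,0]; c=cv2.convexHull(c)[:,0]
    P=np.array([onplane(n,p,z,T) for p in c]); cam=ray(n,(0,0),T)[0][:2]
    m=P.mean(0)
    for k in range(3):
        u=(m-cam)/np.linalg.norm(m-cam); Q=P[(P-m)@u>-0.1*r] if half else P
        s=least_squares(lambda p:np.hypot(*(Q-p[:2]).T)-p[2],[*m,r],loss="soft_l1",f_scale=.001).x; m=s[:2]
    print(n,th,"centre",s, "expected r",r)
for th in(130,150,180): 
    circ("top",th,(170,95,240,160),.05,.058,500,None,"top0")
    circ("scene",th,(320,290,395,365),.05,.058,500,None,"scene0")
    circ("wrist",th,(305,165,405,262),.05,.058,500,T,"w1")
for th in(150,200,225): circ("top",th,(160,190,215,230),.105,.024,100,None,"top0",True)
for th in(200,225): circ("scene",th,(420,245,465,280),.105,.024,100,None,"scene0",True)
for th in(200,225): circ("wrist",th,(280,35,350,110),.105,.024,100,T,"w1",True)
circ("wrist",200,(170,120,210,165),.105,.014,50,T,"w1",True)
```

```text
top 130 centre [0.631  0.2662 0.0601] expected r 0.058
scene 130 centre [0.6303 0.2666 0.0588] expected r 0.058
wrist 130 centre [0.6471 0.256  0.0761] expected r 0.058
top 150 centre [0.6311 0.2661 0.0594] expected r 0.058
scene 150 centre [0.6304 0.2661 0.0582] expected r 0.058
wrist 150 centre [0.6381 0.2704 0.0599] expected r 0.058
top 180 centre [0.6311 0.2661 0.0584] expected r 0.058
scene 180 centre [0.6307 0.2662 0.0576] expected r 0.058
wrist 180 centre [0.633  0.2687 0.0583] expected r 0.058
top 150 centre [0.4346 0.2929 0.0286] expected r 0.024
top 200 centre [0.4348 0.2937 0.0264] expected r 0.024
top 225 centre [0.4348 0.2949 0.0248] expected r 0.024
scene 200 centre [0.4354 0.2965 0.0227] expected r 0.024
scene 225 centre [0.4368 0.2978 0.0234] expected r 0.024
wrist 200 centre [0.4399 0.2975 0.0279] expected r 0.024
wrist 225 centre [0.4398 0.2975 0.0275] expected r 0.024
wrist 200 centre [0.452  0.136  0.0145] expected r 0.014
```

```bash
python3 -m jog '[[[4,-15,10],[0,0,0],0.2],[[11,-40,30],[0,0,0],0.3],[[19,-70,50],[0,0,0],0.3],[[27,-100,70],[0,0,0],0.3],[[34,-125,80],[0,0,0],0.3],[[39,-141,80],[0,0,0],0.3],[[40,-145,85],[0,0,0],0.3],[[40,-145,95],[0,0,0],0.3],[[40,-145,110],[0,0,0],0.3],[[40,-145,125],[0,0,0],0.3],[[40,-145,125],[0,0,0],0.3],[[40,-145,125],[0,0,0],0.3]]'
python3 - <<'E'
from h import *
go(.4517,.1355,.081,155)
im=vision.capture("wrist"); cv2.imwrite("pics/w2.png",im[:,:,::-1])
E
```

```text
time_s: 2.4
position: [0.4525, 0.1369, 0.1258]
tcp_rot: [[-0.91, 0.415, -0.001], [0.415, 0.91, 0.0], [0.001, -0.0, -1.0]]
force: [0.2, 0.6, 0.2]
opening: 0.7
shift [ 0.1 -1.6 44.8] len 45 turn [-0.   -0.05  0.47] | at [0.4525 0.1369 0.1258] j [  3.  24. 107.   0.  49. -62.] F [0.2 0.6 0.2] op 0.7 t 2.4
```

View pics/w2.png

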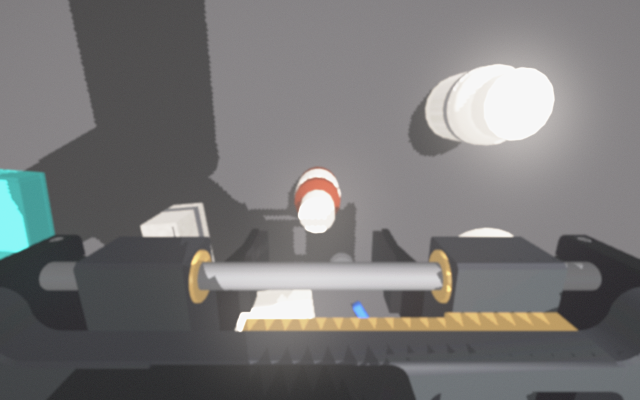

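```bash
python3 -m jog '[[[0,-1,12],[0,0,0],0.3],[[0,-1,26],[0,0,0],0.3],[[0,-1,38],[0,0,0],0.3],[[0,-1,45],[0,0,0],0.3],[[0,-1,45],[0,0,0],0.3],[[0,-1,45],[0,0,0],0.6],[[0,-1,45],[0,0,0],0.8],[[0,-1,45],[0,0,0],0.9],[[0,-1,45],[0,0,0],0.9],[[0,-1,45],[0,0,0],0.9],[[0,-1,45],[0,0,0],0.9],[[0,-1,45],[0,0,0],0.9]]'
python3 -m jog '[[[0,0,-5],[0,0,0],0.9],[[0,0,-20],[0,0,0],0.9],[[0,0,-40],[0,0,0],0.9],[[0,0,-65],[0,0,0],0.9],[[0,0,-90],[0,0,0],0.9],[[0,0,-115],[0,0,0],0.9],[[0,0,-130],[0,0,0],0.9],[[0,0,-140],[0,0,0],0.9],[[0,0,-140],[0,0,0],0.9]]'
python3 - <<'E'
from h import *
go(.6056,.2783,.22,155)
im=vision.capture("wrist"); cv2.imwrite("pics/w3.png",im[:,:,::-1])
E
```

```text
time_s: 3.45
position: [0.4524, 0.1348, 0.0811]
tcp_rot: [[-0.909, 0.417, 0.0], [0.417, 0.909, 0.0], [-0.0, 0.0, -1.0]]
force: [0.2, 0.1, 0.1]
opening: 0.253
time_s: 4.2
position: [0.4539, 0.1349, 0.2236]
tcp_rot: [[-0.909, 0.417, 0.006], [0.417, 0.909, 0.0], [-0.005, 0.003, -1.0]]
force: [1.2, 0.3, 0.2]
opening: 0.102
shift [-78.2 193.5   4.5] len 209 turn [0.16 0.29 0.38] | at [0.4539 0.1349 0.2236] j [  3.  16. 101.   0.  63. -62.] F [1.2 0.3 0.2] op 0.102 t 4.2
```

View pics/w3.png

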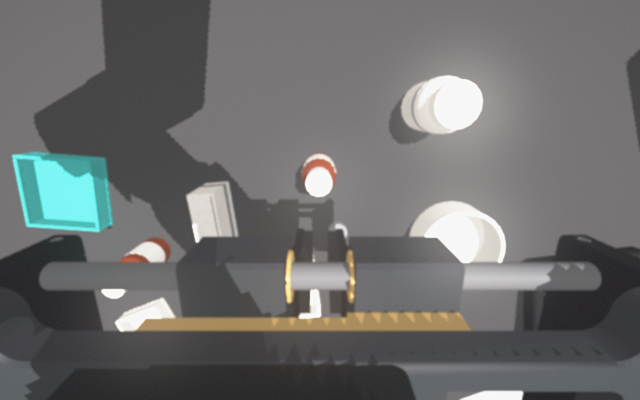

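Run:
```python
from h import *
T,s=pose(); print(onplane("wrist",(318.5,181.5),.105,T), "pred", proj("wrist",(.4517,.1355,.105),T),"tcp tip px",proj("wrist",T[:3,3],T))
im=vision.capture("top"); c=blobs(im,200,(230,180,280,230)); 
for k in c: print(onplane("top",cv2.minAreaRect(k)[0],.105))
im=vision.capture("scene"); c=blobs(im,200,(360,190,400,225)); 
for k in c: print(onplane("scene",cv2.minAreaRect(k)[0],.105))
```

```text
[0.4483 0.1371] pred [318.4801 184.8523] tcp tip px [317.9406 225.0113]
[0.4519 0.1355]
```

```bash
python3 -m jog '[[[0,0,10],[0,0,0],0.3],[[1,0,20],[0,0,0],0.3],[[2,0,20],[0,0,0],0.3],[[3,0,20],[0,0,0],0.3],[[3,0,30],[0,0,0],0.3],[[3,0,50],[0,0,0],0.3],[[3,0,75],[0,0,0],0.3],[[3,0,100],[0,0,0],0.3],[[3,0,120],[0,0,0],0.3],[[3,0,135],[0,0,0],0.3],[[3,0,142],[0,0,0],0.3],[[3,0,142],[0,0,0],0.3]]'
python3 - <<'E'
from h import *
go(.4505,.136,.081,155)
im=vision.capture("wrist")
T,s=pose();print(proj("wrist",(.4517,.1355,.105),T))
im2=vision.capture("scene")
o=np.hstack([cv2.resize(im2[130:270,290:450],(480,420)),im[100:400,160:480][:,:,:]][:1]+[cv2.resize(im[120:330,220:420],(400,420))])
cv2.imwrite("pics/w4.png",cv2.resize(o[:,:,::-1],(800,382)))
E
```

```text
time_s: 5.35
position: [0.4486, 0.136, 0.0777]
tcp_rot: [[-0.909, 0.417, -0.003], [0.417, 0.909, -0.0], [0.003, -0.002, -1.0]]
force: [0.6, 0.1, -0.9]
opening: 0.698
shift [-1.7  0.8 -3.3] len 4 turn [-0.09 -0.17  0.37] | at [0.4486 0.136  0.0777] j [  3.  29. 110.  -0.  41. -62.] F [ 0.6  0.1 -0.9] op 0.698 t 5.3
[318.4626 243.6091]
```

View pics/w4.png

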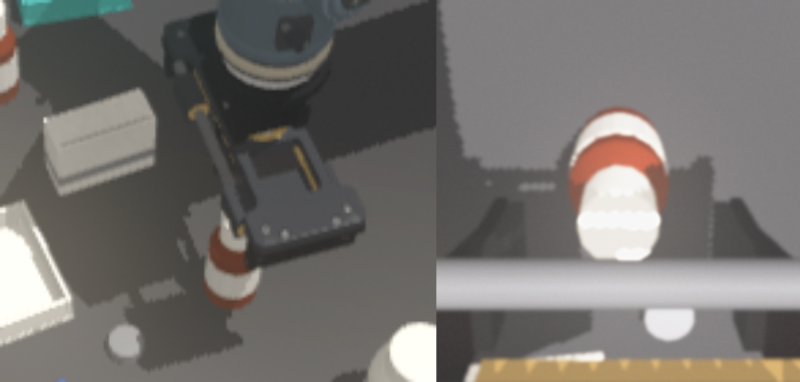

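```bash
python3 -m jog '[[[-1,0,-2],[0,0,0],0.3],[[-1,0,-2],[0,0,0],1],[[-1,0,-2],[0,0,0],1],[[-1,0,-2],[0,0,0],1],[[-1,0,-2],[0,0,0],1],[[-1,0,-2],[0,0,0],1],[[-1,0,-2],[0,0,0],1],[[-1,0,-2],[0,0,0],1],[[-1,0,-2],[0,0,0],1],[[-1,0,-2],[0,0,0],1],[[-1,0,-2],[0,0,0],1],[[-1,0,-2],[0,0,0],1]]'
python3 -m jog '[[[0,0,0],[0,0,0],1],[[0,0,0],[0,0,0],1],[[0,0,0],[0,0,0],1],[[0,0,0],[0,0,0],1]]'
python3 - <<'E'
from h import *
go(.4505,.136,.081,155)
im=vision.capture("wrist")
im2=vision.capture("scene")
o=np.hstack([cv2.resize(im2[130:270,290:450],(480,420)),im[100:400,160:480][:,:,:]][:1]+[cv2.resize(im[120:330,220:420],(400,420))])
cv2.imwrite("pics/w5.png",cv2.resize(o[:,:,::-1],(800,382)))
E
```

```text
time_s: 6.45
position: [0.4504, 0.1356, 0.0809]
tcp_rot: [[-0.909, 0.417, -0.0], [0.417, 0.909, -0.0], [0.0, -0.0, -1.0]]
force: [-0.5, -0.4, 0.5]
opening: 0.02
time_s: 6.78
position: [0.4504, 0.1356, 0.0809]
tcp_rot: [[-0.909, 0.417, -0.0], [0.417, 0.909, -0.0], [0.0, -0.0, -1.0]]
force: [0.7, 0.4, 0.0]
opening: 0.008
shift [ 0.1  0.4 -0.1] len 0 turn [-0.   -0.    0.37] | at [0.4504 0.1356 0.0809] j [  3.  29. 110.  -0.  42. -62.] F [0.7 0.4 0. ] op 0.008 t 6.8
```

View pics/w5.png

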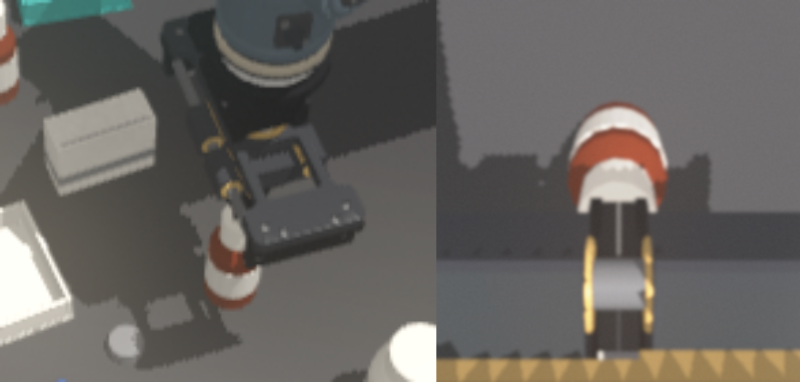

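```bash
python3 -m jog '[[[0,0,-20],[0,0,0],0.3],[[0,0,-25],[0,0,0],0.3],[[0,0,-25],[0,0,0],0.3],[[0,0,-25],[0,0,0],0.3],[[0,0,-25],[0,0,0],0.3],[[0,0,-25],[0,0,0],0.3],[[0,0,-15],[0,0,0],0.3],[[0,0,0],[0,0,0],0.3],[[0,0,12],[0,0,0],0.3],[[0,0,20],[0,0,0],0.3],[[0,0,26],[0,0,0],0.3],[[0,0,30],[0,0,0],0.3]]'
python3 -m jog '[[[0,0,0],[0,0,0],0.5],[[0,0,0],[0,0,0],1],[[0,0,0],[0,0,0],1],[[0,0,0],[0,0,0],1],[[0,0,0],[0,0,0],1],[[0,0,0],[0,0,0],1],[[0,0,0],[0,0,0],1],[[0,0,0],[0,0,0],1],[[0,0,0],[0,0,0],1],[[0,0,0],[0,0,0],1],[[0,0,0],[0,0,0],1]]'
python3 - <<'E'
from h import *
go(.4505,.136,.081,155)
im=vision.capture("wrist")
im2=vision.capture("scene")
o=np.hstack([cv2.resize(im2[130:270,290:450],(480,420)),im[100:400,160:480][:,:,:]][:1]+[cv2.resize(im[120:330,220:420],(400,420))])
cv2.imwrite("pics/w6.png",cv2.resize(o[:,:,::-1],(800,382)))
E
```

```text
time_s: 7.88
position: [0.45, 0.1356, 0.0501]
tcp_rot: [[-0.909, 0.417, -0.001], [0.417, 0.909, -0.0], [0.001, -0.001, -1.0]]
force: [0.5, 0.3, 0.8]
opening: 0.693
time_s: 8.8
position: [0.4507, 0.1356, 0.0512]
tcp_rot: [[-0.909, 0.417, 0.001], [0.417, 0.909, -0.0], [-0.001, 0.0, -1.0]]
force: [0.1, -0.6, 4.9]
opening: 0.316
shift [  0.3   0.3 -29.8] len 30 turn [0.01 0.03 0.38] | at [0.4507 0.1356 0.0512] j [  3.  32. 111.  -0.  37. -62.] F [ 0.1 -0.6  4.9] op 0.316 t 8.8
```

View pics/w6.png

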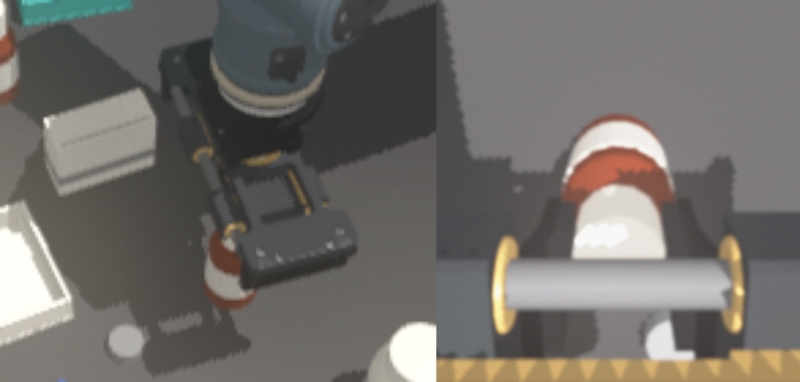

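```bash
python3 -m jog '[[[0,0,-3],[0,0,0],1],[[0,0,-10],[0,0,0],1],[[0,0,-22],[0,0,0],1],[[0,0,-37],[0,0,0],1],[[0,0,-52],[0,0,0],1],[[0,0,-67],[0,0,0],1],[[0,0,-82],[0,0,0],1],[[0,0,-97],[0,0,0],1],[[0,0,-109],[0,0,0],1],[[0,0,-117],[0,0,0],1],[[0,0,-120],[0,0,0],1],[[0,0,-120],[0,0,0],1]]'
python3 - <<'E'
from h import *
go(.6056,.2783,.17,155)
im=vision.capture("wrist")
im2=vision.capture("scene")
o=np.hstack([cv2.resize(im2[130:270,290:450],(480,420)),im[100:400,160:480][:,:,:]][:1]+[cv2.resize(im[120:330,220:420],(400,420))])
cv2.imwrite("pics/w7.png",cv2.resize(o[:,:,::-1],(800,382)))
E
```

```text
time_s: 9.9
position: [0.4506, 0.1357, 0.1715]
tcp_rot: [[-0.909, 0.417, 0.001], [0.417, 0.909, 0.0], [-0.001, 0.001, -1.0]]
force: [-0.2, 0.1, -2.1]
opening: 0.316
shift [-81.5 194.2   1.6] len 211 turn [0.03 0.05 0.38] | at [0.4506 0.1357 0.1715] j [  3.  20. 105.   0.  56. -62.] F [-0.2  0.1 -2.1] op 0.316 t 9.9
```

View pics/w7.png

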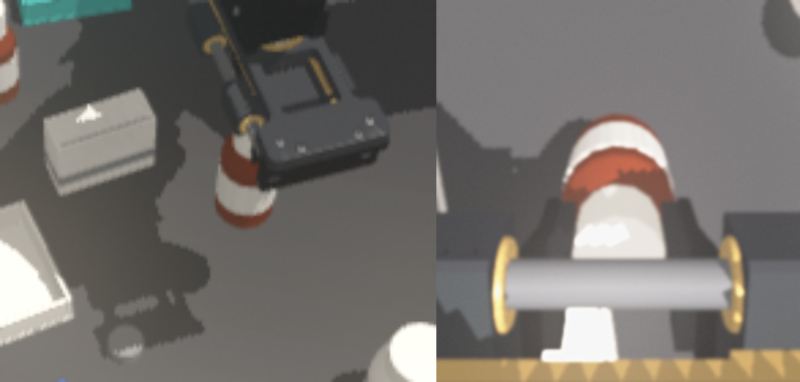

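```bash
python3 -m jog '[[[-3,7,0],[0,0,0],1],[[-10,23,0],[0,0,0],1],[[-19,46,0],[0,0,0],1],[[-29,69,0],[0,0,0],1],[[-39,92,0],[0,0,0],1],[[-48,115,0],[0,0,0],1],[[-58,138,0],[0,0,0],1],[[-67,160,0],[0,0,0],1],[[-75,178,0],[0,0,0],1],[[-80,190,0],[0,0,0],1],[[-81,194,0],[0,0,0],1],[[-81,194,0],[0,0,0],1]]'
python3 -m jog '[[[0,0,5],[0,0,0],1],[[0,0,15],[0,0,0],1],[[0,0,30],[0,0,0],1],[[0,0,45],[0,0,0],1],[[0,0,60],[0,0,0],1],[[0,0,73],[0,0,0],1],[[0,0,84],[0,0,0],1],[[0,0,90],[0,0,0],1],[[0,0,90],[0,0,0],1],[[0,0,90],[0,0,0],1]]'
python3 - <<'E'
from h import *
go(.6056,.2783,.0565,155)
E
```

```text
time_s: 11.0
position: [0.6049, 0.2791, 0.1694]
tcp_rot: [[-0.909, 0.416, -0.002], [0.416, 0.909, -0.0], [0.001, -0.001, -1.0]]
force: [-0.1, -0.1, -2.2]
opening: 0.314
time_s: 11.83
position: [0.6047, 0.278, 0.0807]
tcp_rot: [[-0.909, 0.417, -0.001], [0.417, 0.909, -0.0], [0.0, -0.0, -1.0]]
force: [-0.5, -1.0, -1.2]
opening: 0.311
shift [-0.7  0.7 24.2] len 24 turn [-0.02 -0.02  0.36] | at [0.6047 0.278  0.0807] j [ 15.  40.  81.  -0.  59. -50.] F [-0.5 -1.  -1.2] op 0.311 t 11.8
```

```bash
python3 -m jog '[[[-1,1,8],[0,0,0],1],[[-1,1,15],[0,0,0],1],[[-1,1,20],[0,0,0],1],[[-1,1,22],[0,0,0],1],[[-1,1,23],[0,0,0],1],[[-1,1,23],[0,0,0],1]]'
python3 -m jog '[[[0,0,1],[0,0,0],1],[[0,0,1],[0,0,0],1],[[0,0,1],[0,0,0],1]]'
```

```text
time_s: 12.33
position: [0.6061, 0.2787, 0.0576]
tcp_rot: [[-0.909, 0.417, -0.001], [0.417, 0.909, -0.0], [0.0, -0.0, -1.0]]
force: [0.1, 0.6, -0.9]
opening: 0.316
time_s: 12.58
position: [0.6064, 0.2788, 0.0572]
tcp_rot: [[-0.909, 0.417, 0.0], [0.417, 0.909, 0.0], [-0.0, 0.0, -1.0]]
force: [0.4, 0.5, -1.5]
opening: 0.316
```

```bash
python3 -m jog '[[[0,0,1],[0,0,0],1],[[0,0,1],[0,0,0],1],[[0,0,1],[0,0,0],1]]'
python3 -m jog '[[[0,0,1],[0,0,0],1],[[0,0,1],[0,0,0],1],[[0,0,1],[0,0,0],1]]'
python3 -m jog '[[[0,0,1],[0,0,0],1],[[0,0,1],[0,0,0],1],[[0,0,1],[0,0,0],1]]'
```

```text
time_s: 12.83
position: [0.6066, 0.2788, 0.0564]
tcp_rot: [[-0.909, 0.417, 0.001], [0.417, 0.909, 0.0], [-0.001, 0.001, -1.0]]
force: [-0.7, -0.5, -0.1]
opening: 0.315
time_s: 13.08
position: [0.6069, 0.2787, 0.0563]
tcp_rot: [[-0.909, 0.417, 0.002], [0.417, 0.909, 0.0], [-0.001, 0.001, -1.0]]
force: [-1.4, -1.0, 5.7]
opening: 0.309
time_s: 13.33
position: [0.6071, 0.2788, 0.0563]
tcp_rot: [[-0.909, 0.417, 0.002], [0.417, 0.909, 0.0], [-0.002, 0.001, -1.0]]
force: [-2.7, -0.7, 10.1]
opening: 0.314
```

```bash
python3 -m jog '[[[0,0,-1],[0,0,0],1],[[0,0,-1],[0,0,0],0.6],[[0,0,-1],[0,0,0],0.5],[[0,0,-1],[0,0,0],0.4],[[0,0,-1],[0,0,0],0.3],[[0,0,-1],[0,0,0],0.3],[[0,0,-10],[0,0,0],0.3],[[0,0,-25],[0,0,0],0.3],[[0,0,-50],[0,0,0],0.3],[[0,0,-80],[0,0,0],0.3],[[0,0,-100],[0,0,0],0.3],[[0,0,-110],[0,0,0],0.3]]'
python3 - <<'E'
from h import *
T,s=pose(); im=vision.capture("wrist"); cv2.imwrite("pics/w8.png",im[:,:,::-1])
c=proj("wrist",(.6061,.2787,.11),T); print("pred cap px",c)
im=vision.capture("scene");cv2.imwrite("pics/s8.png",im[:,:,::-1]); print("pred scene",proj("scene",(.6061,.2787,.11)))
for k in blobs(im,200,(320,260,400,365)): print(cv2.minAreaRect(k))
go(.464,-.144,.17,35)
E
```

```text
time_s: 14.33
position: [0.6083, 0.2793, 0.1681]
tcp_rot: [[-0.909, 0.417, 0.006], [0.417, 0.909, 0.002], [-0.005, 0.004, -1.0]]
force: [0.0, -1.0, 0.3]
opening: 0.698
pred cap px [316.3481 199.6187]
pred scene [373.1852 308.1301]
((367.53460693359375, 344.6269226074219), (27.62732696533203, 47.887367248535156), 74.74488067626953)
((330.5, 322.5), (11.0, 9.0), 90.0)
((352.52587890625, 310.06036376953125), (12.342806816101074, 21.665565490722656), 66.80140686035156)
((371.6408996582031, 310.3232421875), (17.244422912597656, 5.72336483001709), 48.012786865234375)
((356.54461669921875, 296.6969299316406), (19.137157440185547, 3.550081253051758), 3.1798300743103027)
shift [ -45.6 -444.6   -4.7] len 447 turn [  0.35  -0.06 120.38] | at [0.6078 0.2792 0.1666] j [ 15.  35.  77.   0.  68. -50.] F [ 0.2  0.9 -0. ] op 0.702 t 14.4
```

View pics/s8.png

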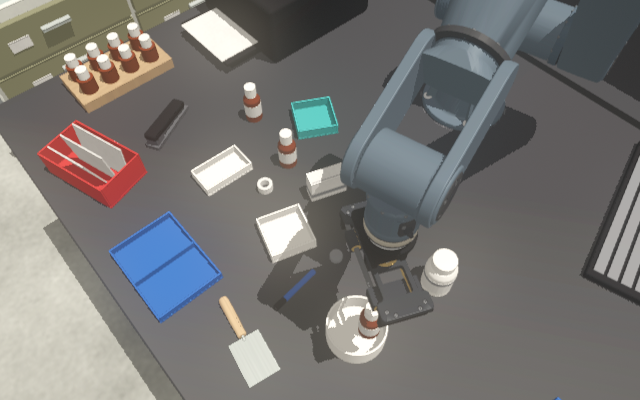

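```bash
python3 -m jog '[[[-2,-15,-3],[0,0,5],0.3],[[-5,-45,-5],[0,0,12],0.3],[[-8,-80,-5],[0,0,19],0.3],[[-12,-115,-5],[0,0,26],0.3],[[-16,-155,-5],[0,0,33],0.3],[[-20,-193,-5],[0,0,40],0.3],[[-24,-232,-5],[0,0,47],0.3],[[-28,-270,-5],[0,0,54],0.3],[[-32,-308,-5],[0,0,61],0.3],[[-36,-345,-5],[0,0,68],0.3],[[-39,-380,-5],[0,0,75],0.3],[[-42,-405,-5],[0,0,80],0.3]]'
python3 - <<'E'
from h import *
go(.464,-.144,.13,35)
E
```

```text
time_s: 15.43
position: [0.4732, -0.1088, 0.1675]
tcp_rot: [[0.259, 0.966, -0.004], [0.966, -0.259, 0.001], [0.0, -0.004, -1.0]]
force: [0.3, 0.1, 0.4]
opening: 0.701
shift [-36.4   0.4  37.5] len 52 turn [-0.21  0.07 39.97] | at [ 0.4732 -0.1088  0.1675] j [-26.  21. 103.  -0.  56. -11.] F [0.3 0.1 0.4] op 0.701 t 15.4
```

```bash
python3 -m jog '[[[-6,0,5],[0,0,6],0.3],[[-16,0,15],[0,0,13],0.3],[[-26,0,25],[0,0,20],0.3],[[-33,0,32],[0,0,27],0.3],[[-36,0,36],[0,0,34],0.3],[[-36,0,37],[0,0,38],0.3],[[-36,0,37],[0,0,40],0.3],[[-36,0,37],[0,0,40],0.3],[[-36,0,37],[0,0,40],0.3]]'
python3 - <<'E'
from h import *
go(.464,-.144,.053,35)
T,s=pose();im=vision.capture("wrist");cv2.imwrite("pics/w9.png",im[:,:,::-1]);print(proj("wrist",(.464,-.144,.105),T))
for k in blobs(im,170,(270,150,370,260)): print(cv2.minAreaRect(k))
E
```

```text
time_s: 16.18
position: [0.4656, -0.1412, 0.1308]
tcp_rot: [[0.815, 0.58, -0.002], [0.58, -0.815, 0.001], [-0.001, -0.003, -1.0]]
force: [0.3, -0.1, 0.8]
opening: 0.695
shift [-2.8  1.5 77.8] len 78 turn [-0.15  0.07  0.43] | at [ 0.4656 -0.1412  0.1308] j [-30.  25. 105.   0.  51.  25.] F [ 0.3 -0.1  0.8] op 0.695 t 16.2
[322.7503 217.442 ]
```

```bash
python3 -m jog '[[[-3,1,10],[0,0,0],0.3],[[-3,1,25],[0,0,0],0.3],[[-3,1,40],[0,0,0],0.3],[[-3,1,55],[0,0,0],0.3],[[-3,1,67],[0,0,0],0.3],[[-3,1,75],[0,0,0],0.3],[[-3,1,78],[0,0,0],0.3],[[-3,1,78],[0,0,0],0.5],[[-3,1,78],[0,0,0],1],[[-3,1,78],[0,0,0],1],[[-3,1,78],[0,0,0],1],[[-3,1,78],[0,0,0],1]]'
python3 -m jog '[[[0,0,0],[0,0,0],1],[[0,0,0],[0,0,0],1],[[0,0,0],[0,0,0],1],[[0,0,0],[0,0,0],1],[[0,0,0],[0,0,0],1],[[0,0,0],[0,0,0],1]]'
```

```text
time_s: 17.23
position: [0.4651, -0.1445, 0.0545]
tcp_rot: [[0.815, 0.579, 0.001], [0.579, -0.815, -0.001], [0.001, 0.001, -1.0]]
force: [0.3, -0.2, 0.3]
opening: 0.41
time_s: 17.73
position: [0.4649, -0.1444, 0.0543]
tcp_rot: [[0.815, 0.579, 0.001], [0.579, -0.815, -0.0], [0.0, 0.001, -1.0]]
force: [0.3, 0.4, 5.8]
opening: 0.312
```

```bash
python3 -m jog '[[[0,0,-3],[0,0,0],1],[[0,0,-10],[0,0,0],1],[[0,0,-22],[0,0,0],1],[[0,0,-37],[0,0,0],1],[[0,0,-52],[0,0,0],1],[[0,0,-67],[0,0,0],1],[[0,0,-82],[0,0,0],1],[[0,0,-97],[0,0,0],1],[[0,0,-113],[0,0,0],1],[[0,0,-127],[0,0,0],1],[[0,0,-135],[0,0,0],1],[[0,0,-137],[0,0,0],1]]'
python3 - <<'E'
from h import *
go(.654,.283,.195,35)
E
```

```text
time_s: 18.73
position: [0.4654, -0.1447, 0.1924]
tcp_rot: [[0.815, 0.579, 0.002], [0.579, -0.815, -0.001], [0.001, 0.003, -1.0]]
force: [-0.2, -0.1, -1.3]
opening: 0.315
shift [ 401.4 -239.5   -2.8] len 467 turn [ 0.15 -0.07  0.38] | at [ 0.4654 -0.1447  0.1924] j [-30.  19. 101.  -0.  60.  24.] F [-0.2 -0.1 -1.3] op 0.315 t 18.7
```

```bash
python3 -m jog '[[[5,-3,-3],[0,0,0],1],[[18,-11,-3],[0,0,0],1],[[36,-21,-3],[0,0,0],1],[[57,-34,-3],[0,0,0],1],[[79,-47,-3],[0,0,0],1],[[102,-61,-3],[0,0,0],1],[[125,-75,-3],[0,0,0],1],[[148,-88,-3],[0,0,0],1],[[171,-102,-3],[0,0,0],1],[[194,-116,-3],[0,0,0],1],[[217,-130,-3],[0,0,0],1],[[240,-143,-3],[0,0,0],1]]'
python3 -m jog '[[[23,-14,0],[0,0,0],1],[[46,-28,0],[0,0,0],1],[[69,-41,0],[0,0,0],1],[[92,-55,0],[0,0,0],1],[[114,-68,0],[0,0,0],1],[[134,-80,0],[0,0,0],1],[[149,-89,0],[0,0,0],1],[[158,-94,0],[0,0,0],1],[[161,-96,0],[0,0,0],1],[[161,-96,0],[0,0,0],1],[[161,-96,0],[0,0,0],1]]'
python3 - <<'E'
from h import *
go(.654,.283,.063,35)
E
```

```text
time_s: 19.73
position: [0.5768, 0.1132, 0.1925]
tcp_rot: [[0.815, 0.579, -0.003], [0.579, -0.815, 0.0], [-0.003, -0.002, -1.0]]
force: [0.7, -0.9, -1.1]
opening: 0.313
time_s: 20.65
position: [0.6525, 0.2819, 0.1932]
tcp_rot: [[0.816, 0.579, -0.002], [0.579, -0.816, -0.001], [-0.002, -0.0, -1.0]]
force: [0.6, -1.6, -1.9]
opening: 0.313
shift [  2.1  -0.1 130.2] len 130 turn [-0.01  0.13  0.36] | at [0.6525 0.2819 0.1932] j [14. 37. 68. -0. 75. 69.] F [ 0.6 -1.6 -1.9] op 0.313 t 20.6
```

```bash
python3 -m jog '[[[2,0,5],[0,0,0],1],[[2,0,15],[0,0,0],1],[[2,0,30],[0,0,0],1],[[2,0,48],[0,0,0],1],[[2,0,66],[0,0,0],1],[[2,0,84],[0,0,0],1],[[2,0,100],[0,0,0],1],[[2,0,114],[0,0,0],1],[[2,0,124],[0,0,0],1],[[2,0,130],[0,0,0],1],[[2,0,131],[0,0,0],1],[[2,0,131],[0,0,0],1]]'
python3 -m jog '[[[0,0,1],[0,0,0],1],[[0,0,1],[0,0,0],1],[[0,0,2],[0,0,0],1],[[0,0,2],[0,0,0],1]]'
python3 -m jog '[[[0,0,1],[0,0,0],1],[[0,0,1],[0,0,0],1],[[0,0,1],[0,0,0],1]]'
```

```text
time_s: 21.65
position: [0.6551, 0.2838, 0.0629]
tcp_rot: [[0.815, 0.579, 0.0], [0.579, -0.815, 0.0], [0.0, 0.0, -1.0]]
force: [-0.2, 0.6, -1.0]
opening: 0.31
time_s: 21.98
position: [0.6553, 0.284, 0.0615]
tcp_rot: [[0.815, 0.579, 0.001], [0.579, -0.815, 0.0], [0.001, 0.0, -1.0]]
force: [0.3, 0.1, -1.5]
opening: 0.313
time_s: 22.23
position: [0.6549, 0.2838, 0.06]
tcp_rot: [[0.815, 0.579, -0.0], [0.579, -0.815, -0.0], [-0.0, -0.0, -1.0]]
force: [-0.0, 0.0, -0.5]
opening: 0.309
```

```bash
python3 -m jog '[[[0,0,0.5],[0,0,0],1],[[0,0,1],[0,0,0],1],[[0,0,1],[0,0,0],1],[[0,0,1],[0,0,0],1]]'
```

```text
time_s: 22.57
position: [0.6552, 0.284, 0.0595]
tcp_rot: [[0.815, 0.579, 0.001], [0.579, -0.815, 0.0], [0.001, 0.0, -1.0]]
force: [-0.4, 0.4, 1.7]
opening: 0.318
```

```bash
python3 -m jog '[[[0,0,0.5],[0,0,0],1],[[0,0,1],[0,0,0],1],[[0,0,1],[0,0,0],1]]'
```

```text
time_s: 22.82
position: [0.6556, 0.2842, 0.0594]
tcp_rot: [[0.815, 0.579, 0.002], [0.579, -0.815, 0.001], [0.002, 0.0, -1.0]]
force: [-2.0, -0.1, 5.3]
opening: 0.306
```

Contact; release, rise, then head for bottle C.

```bash
python3 -m jog '[[[0,0,-1],[0,0,0],1],[[0,0,-1],[0,0,0],0.6],[[0,0,-1],[0,0,0],0.5],[[0,0,-1],[0,0,0],0.4],[[0,0,-1],[0,0,0],0.3],[[0,0,-1],[0,0,0],0.3],[[0,0,-10],[0,0,0],0.3],[[0,0,-25],[0,0,0],0.3],[[0,0,-50],[0,0,0],0.3],[[0,0,-80],[0,0,0],0.3],[[0,0,-100],[0,0,0],0.3],[[0,0,-110],[0,0,0],0.3]]'
python3 - <<'E'
from h import *
go(.436,-.3145,.165,95)
E
```

```text
time_s: 23.82
position: [0.6572, 0.2845, 0.1726]
tcp_rot: [[0.815, 0.579, 0.007], [0.579, -0.815, 0.002], [0.007, 0.002, -1.0]]
force: [0.2, -0.2, -0.7]
opening: 0.693
shift [-527.2  360.3    5. ] len 639 turn [  0.33  -0.27 -59.62] | at [0.6572 0.2845 0.1726] j [14. 38. 69.  0. 73. 69.] F [ 0.2 -0.2 -0.7] op 0.693 t 23.8
```

```bash
python3 -m jog '[[[-10,7,0],[0,0,-4],0.3],[[-30,20,0],[0,0,-9],0.3],[[-57,39,0],[0,0,-14],0.3],[[-87,59,0],[0,0,-19],0.3],[[-117,80,0],[0,0,-24],0.3],[[-147,100,0],[0,0,-29],0.3],[[-177,121,0],[0,0,-34],0.3],[[-207,141,0],[0,0,-39],0.3],[[-237,162,0],[0,0,-44],0.3],[[-267,182,0],[0,0,-49],0.3],[[-297,203,0],[0,0,-54],0.3],[[-325,222,0],[0,0,-59],0.3]]'
python3 - <<'E'
from h import *
go(.436,-.3145,.13,95)
E
```

```text
time_s: 24.82
position: [0.5172, -0.0869, 0.1679]
tcp_rot: [[-0.08, 0.997, -0.001], [0.997, 0.08, -0.0], [-0.0, -0.001, -1.0]]
force: [0.2, -0.5, 0.4]
opening: 0.703
shift [-220.3  -99.3   37.9] len 245 turn [-0.03 -0.   -0.39] | at [ 0.5172 -0.0869  0.1679] j [-22.  24.  98.  -0.  58. -26.] F [ 0.2 -0.5  0.4] op 0.703 t 24.8
```

```bash
python3 -m jog '[[[-30,-14,0],[0,0,0],0.3],[[-62,-28,0],[0,0,0],0.3],[[-94,-42,0],[0,0,0],0.3],[[-126,-57,5],[0,0,0],0.3],[[-155,-70,12],[0,0,0],0.3],[[-180,-81,20],[0,0,0],0.3],[[-200,-90,28],[0,0,0],0.3],[[-213,-96,35],[0,0,0],0.3],[[-219,-99,38],[0,0,0],0.3],[[-220,-99,38],[0,0,0],0.3],[[-220,-99,38],[0,0,0],0.3]]'
python3 - <<'E'
from h import *
go(.436,-.3145,.055,95)
E
```

```text
time_s: 25.73
position: [0.4365, -0.3115, 0.1298]
tcp_rot: [[-0.076, 0.997, -0.0], [0.997, 0.076, 0.001], [0.001, -0.0, -1.0]]
force: [0.3, -0.1, 0.8]
opening: 0.702
shift [-3.  -0.7 74.8] len 75 turn [-0.02 -0.06 -0.64] | at [ 0.4365 -0.3115  0.1298] j [-47.  28.  98.   0.  54. -52.] F [ 0.3 -0.1  0.8] op 0.702 t 25.7
```

```bash
python3 -m jog '[[[-2,-1,10],[0,0,0],0.3],[[-2,-1,25],[0,0,0],0.3],[[-2,-1,40],[0,0,0],0.3],[[-2,-1,54],[0,0,0],0.3],[[-2,-1,66],[0,0,0],0.3],[[-2,-1,73],[0,0,0],0.3],[[-2,-1,75],[0,0,0],0.3],[[-2,-1,75],[0,0,0],0.5],[[-2,-1,75],[0,0,0],1],[[-2,-1,75],[0,0,0],1],[[-2,-1,75],[0,0,0],1],[[-2,-1,75],[0,0,0],1]]'
python3 -m jog '[[[0,0,0],[0,0,0],1],[[0,0,0],[0,0,0],1],[[0,0,0],[0,0,0],1],[[0,0,0],[0,0,0],1],[[0,0,0],[0,0,0],1],[[0,0,0],[0,0,0],1]]'
python3 -m jog '[[[0,0,-3],[0,0,0],1],[[0,0,-10],[0,0,0],1],[[0,0,-22],[0,0,0],1],[[0,0,-37],[0,0,0],1],[[0,0,-52],[0,0,0],1],[[0,0,-67],[0,0,0],1],[[0,0,-82],[0,0,0],1],[[0,0,-97],[0,0,0],1],[[0,0,-113],[0,0,0],1],[[0,0,-127],[0,0,0],1],[[0,0,-135],[0,0,0],1],[[0,0,-137],[0,0,0],1]]'
python3 - <<'E'
from h import *
go(.6334,.2386,.195,95)
E
```

```text
time_s: 26.73
position: [0.436, -0.3146, 0.0556]
tcp_rot: [[-0.076, 0.997, 0.001], [0.997, 0.076, -0.001], [-0.001, 0.001, -1.0]]
force: [-0.3, -0.4, 0.2]
opening: 0.405
time_s: 27.23
position: [0.436, -0.3146, 0.0553]
tcp_rot: [[-0.076, 0.997, 0.001], [0.997, 0.076, -0.001], [-0.001, 0.001, -1.0]]
force: [0.4, -0.2, 4.6]
opening: 0.312
time_s: 28.23
position: [0.436, -0.3147, 0.1934]
tcp_rot: [[-0.076, 0.997, 0.002], [0.997, 0.076, -0.002], [-0.002, 0.001, -1.0]]
force: [0.3, -1.3, -2.1]
opening: 0.31
shift [536.6 239.   -2.3] len 587 turn [ 0.08  0.11 -0.62] | at [ 0.436  -0.3147  0.1934] j [-48.  23.  94.  -0.  63. -52.] F [ 0.3 -1.3 -2.1] op 0.31 t 28.2
```

Run:
```python
from h import *
for n,b in(("top",(175,95,245,165)),("scene",(320,270,400,365))):
    im=vision.capture(n);cv2.imwrite(f"pics/{n}9.png",im[:,:,::-1])
    for p in((.6061,.2787,.11),(.655,.2838,.11)): print(n,proj(n,p))
a=cv2.imread("pics/top9.png")[90:170,165:255];b=cv2.imread("pics/scene9.png")[280:370,310:410]
cv2.imwrite("pics/t9.png",np.hstack([cv2.resize(a,(400,360),interpolation=3),cv2.resize(b,(400,360),interpolation=3)]))
```

```text
top [191.2239 131.5248]
top [190.0203 109.7414]
scene [373.1852 308.1301]
scene [354.9451 327.9897]
```

View pics/t9.png

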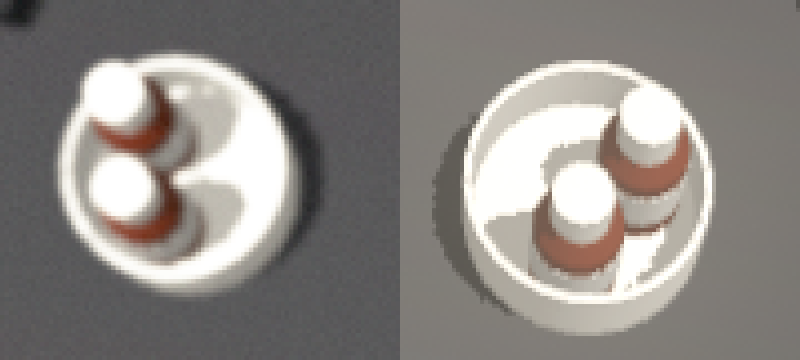

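```bash
python3 -m jog '[[[6,3,-3],[0,0,0],1],[[20,9,-3],[0,0,0],1],[[40,18,-3],[0,0,0],1],[[65,29,-3],[0,0,0],1],[[91,41,-3],[0,0,0],1],[[118,53,-3],[0,0,0],1],[[145,65,-3],[0,0,0],1],[[172,77,-3],[0,0,0],1],[[199,89,-3],[0,0,0],1],[[226,101,-3],[0,0,0],1],[[253,113,-3],[0,0,0],1],[[280,125,-3],[0,0,0],1]]'
python3 -m jog '[[[27,12,0],[0,0,0],1],[[54,24,0],[0,0,0],1],[[81,36,0],[0,0,0],1],[[108,48,0],[0,0,0],1],[[135,60,0],[0,0,0],1],[[162,72,0],[0,0,0],1],[[188,84,0],[0,0,0],1],[[212,94,0],[0,0,0],1],[[232,103,0],[0,0,0],1],[[247,110,0],[0,0,0],1],[[255,113,0],[0,0,0],1],[[256,114,0],[0,0,0],1]]'
python3 -m jog '[[[0,0,0],[0,0,0],1],[[0,0,0],[0,0,0],1]]'
python3 - <<'E'
from h import *
go(.634,.238,.0635,95)
E
```

```text
time_s: 29.33
position: [0.5383, -0.0234, 0.194]
tcp_rot: [[-0.076, 0.997, -0.002], [0.997, 0.076, 0.001], [0.001, -0.002, -1.0]]
force: [-0.3, -0.3, -1.0]
opening: 0.309
time_s: 30.33
position: [0.6322, 0.2403, 0.1935]
tcp_rot: [[-0.078, 0.997, -0.002], [0.997, 0.078, 0.0], [0.0, -0.002, -1.0]]
force: [-0.1, -0.4, -1.2]
opening: 0.312
time_s: 30.5
position: [0.6324, 0.2374, 0.1943]
tcp_rot: [[-0.076, 0.997, -0.002], [0.997, 0.076, -0.001], [-0.001, -0.002, -1.0]]
force: [-0.4, -0.7, -1.7]
opening: 0.311
shift [  0.6   1.9 130.8] len 131 turn [-0.11  0.05 -0.65] | at [0.6324 0.2374 0.1943] j [11. 34. 74. -0. 73.  7.] F [-0.4 -0.7 -1.7] op 0.311 t 30.5
```

```bash
python3 -m jog '[[[0.5,1.5,5],[0,0,0],1],[[0.5,1.5,15],[0,0,0],1],[[0.5,1.5,30],[0,0,0],1],[[0.5,1.5,48],[0,0,0],1],[[0.5,1.5,66],[0,0,0],1],[[0.5,1.5,84],[0,0,0],1],[[0.5,1.5,100],[0,0,0],1],[[0.5,1.5,114],[0,0,0],1],[[0.5,1.5,124],[0,0,0],1],[[0.5,1.5,130],[0,0,0],1],[[0.5,1.5,131],[0,0,0],1],[[0.5,1.5,131],[0,0,0],1]]'
python3 -m jog '[[[0,0,1],[0,0,0],1],[[0,0,2],[0,0,0],1],[[0,0,2.5],[0,0,0],1],[[0,0,2.5],[0,0,0],1]]'
python3 -m jog '[[[0,0,0.5],[0,0,0],1],[[0,0,1],[0,0,0],1],[[0,0,1],[0,0,0],1]]'
```

```text
time_s: 31.5
position: [0.6346, 0.2387, 0.0637]
tcp_rot: [[-0.076, 0.997, -0.0], [0.997, 0.076, -0.0], [-0.0, -0.0, -1.0]]
force: [-0.1, -1.0, -1.3]
opening: 0.308
time_s: 31.83
position: [0.6349, 0.2391, 0.062]
tcp_rot: [[-0.076, 0.997, 0.001], [0.997, 0.076, 0.0], [0.0, 0.001, -1.0]]
force: [-0.2, -0.5, -1.9]
opening: 0.313
time_s: 32.08
position: [0.6345, 0.239, 0.0605]
tcp_rot: [[-0.076, 0.997, 0.0], [0.997, 0.076, -0.0], [-0.0, 0.0, -1.0]]
force: [-0.5, -0.6, -1.8]
opening: 0.307
```

```bash
python3 -m jog '[[[0,0,0.5],[0,0,0],1],[[0,0,1],[0,0,0],1],[[0,0,1],[0,0,0],1],[[0,0,1],[0,0,0],1]]'
```

```text
time_s: 32.42
position: [0.6349, 0.2391, 0.0603]
tcp_rot: [[-0.076, 0.997, 0.001], [0.997, 0.076, 0.0], [0.0, 0.001, -1.0]]
force: [-1.3, -0.4, 5.1]
opening: 0.312
```

```bash
python3 -m jog '[[[0,0,0.5],[0,0,0],1],[[0,0,0.5],[0,0,0],1],[[0,0,0.5],[0,0,0],1]]'
```

```text
time_s: 32.67
position: [0.6352, 0.2391, 0.0603]
tcp_rot: [[-0.076, 0.997, 0.001], [0.997, 0.076, 0.0], [0.0, 0.002, -1.0]]
force: [-0.9, 0.0, 7.6]
opening: 0.314
```

```bash
python3 -m jog '[[[0,0,-1],[0,0,0],1],[[0,0,-1],[0,0,0],0.6],[[0,0,-1],[0,0,0],0.5],[[0,0,-1],[0,0,0],0.4],[[0,0,-1],[0,0,0],0.3],[[0,0,-1],[0,0,0],0.3],[[0,0,-10],[0,0,0],0.3],[[0,0,-25],[0,0,0],0.3],[[0,0,-50],[0,0,0],0.3],[[0,0,-80],[0,0,0],0.3],[[0,0,-100],[0,0,0],0.3],[[0,0,-105],[0,0,0],0.3]]'
python3 - <<'E'
from h import *
go(.4355,.2955,.145,95)
E
```

```text
time_s: 33.67
position: [0.6376, 0.2397, 0.1692]
tcp_rot: [[-0.076, 0.997, 0.009], [0.997, 0.076, 0.002], [0.001, 0.009, -1.0]]
force: [-0.3, -0.7, 0.9]
opening: 0.699
shift [  71.  -197.4   22.5] len 211 turn [ 0.52 -0.06 -0.62] | at [0.6376 0.2397 0.1692] j [11. 35. 75.  0. 69.  7.] F [-0.3 -0.7  0.9] op 0.699 t 33.7
```

```bash
python3 -m jog '[[[5,-12,0],[0,0,0],0.1],[[14,-38,0],[0,0,0],0.1],[[25,-70,0],[0,0,0],0.1],[[37,-102,0],[0,0,0],0.1],[[48,-134,5],[0,0,0],0.1],[[59,-163,10],[0,0,0],0.1],[[67,-184,16],[0,0,0],0.1],[[70,-194,20],[0,0,0],0.1],[[71,-197,22],[0,0,0],0.1],[[71,-197,22],[0,0,0],0.1],[[71,-197,22],[0,0,0],0.1]]'
python3 - <<'E'
from h import *
go(.4355,.2955,.061,95)
T,s=pose();im=vision.capture("wrist");cv2.imwrite("pics/w10.png",im[:,:,::-1])
print(proj("wrist",(.4355,.2955,.105),T))
im2=vision.capture("top");im3=vision.capture("scene");cv2.imwrite("pics/scene10.png",im3[:,:,::-1])
a=im2[90:170,165:255];b=im3[240:370,310:470]
cv2.imwrite("pics/t10.png",np.hstack([cv2.resize(x,(400,360),interpolation=3) for x in(im[60:330,170:470],b)])[:,:,::-1])
E
```

```text
time_s: 34.58
position: [0.4346, 0.2948, 0.142]
tcp_rot: [[-0.076, 0.997, 0.002], [0.997, 0.076, 0.0], [0.0, 0.002, -1.0]]
force: [0.0, 0.4, 0.5]
opening: 0.899
shift [ 0.6  0.8 81. ] len 81 turn [ 0.11 -0.01 -0.65] | at [0.4346 0.2948 0.142 ] j [22. 26. 99. -0. 55. 18.] F [0.  0.4 0.5] op 0.899 t 34.6
[320.4903 209.3726]
```

View pics/t10.png

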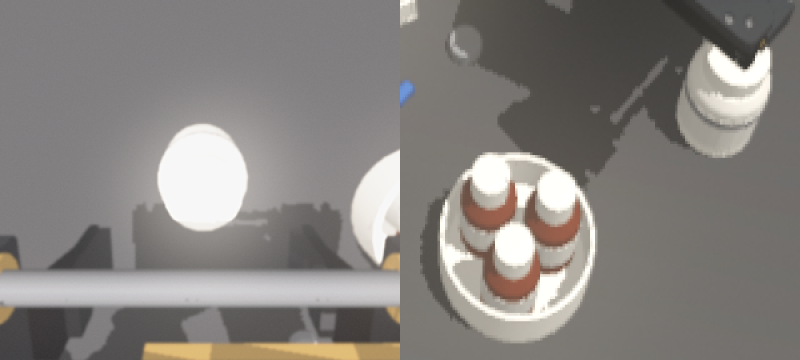

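```bash
python3 -m jog '[[[1,0.5,10],[0,0,0],0.1],[[1,0.5,25],[0,0,0],0.1],[[1,0.5,40],[0,0,0],0.1],[[1,0.5,55],[0,0,0],0.1],[[1,0.5,69],[0,0,0],0.1],[[1,0.5,78],[0,0,0],0.1],[[1,0.5,81],[0,0,0],0.1],[[1,0.5,81],[0,0,0],0.5],[[1,0.5,81],[0,0,0],1],[[1,0.5,81],[0,0,0],1],[[1,0.5,81],[0,0,0],1],[[1,0.5,81],[0,0,0],1]]'
python3 -m jog '[[[0,0,0],[0,0,0],1],[[0,0,0],[0,0,0],1],[[0,0,0],[0,0,0],1],[[0,0,0],[0,0,0],1],[[0,0,0],[0,0,0],1],[[0,0,0],[0,0,0],1]]'
```

```text
time_s: 35.73
position: [0.4337, 0.296, 0.0616]
tcp_rot: [[-0.076, 0.997, 0.001], [0.997, 0.076, 0.001], [0.0, 0.002, -1.0]]
force: [0.8, 0.7, 0.2]
opening: 0.605
time_s: 36.23
position: [0.434, 0.2961, 0.0615]
tcp_rot: [[-0.076, 0.997, 0.002], [0.997, 0.076, 0.001], [0.001, 0.002, -1.0]]
force: [1.3, -0.5, 4.5]
opening: 0.538
```

Run:
```python
from h import *
# tray centres and directions from the outline of the bright mask, rim height
for n,f,boxes in(("top","top0",{"sq":(280,115,345,180),"lg":(385,115,430,182),"ca":(305,180,345,232)}),("scene","scene0",{"sq":(250,200,322,266),"lg":(185,140,258,198)})):
    im=cv2.imread(f"pics/{f}.png")[:,:,::-1].copy()
    for k,b in boxes.items():
        z={"sq":.03,"lg":.025,"ca":.065}[k]
        c=max(blobs(im,150,b),key=cv2.contourArea)
        P=np.array([onplane(n,p,z) for p in c[:,0]],np.float32)*1000
        r=cv2.minAreaRect(P); print(n,k,np.round(r[0],1),np.round(r[1],1),round(r[2],1)); print(cv2.boxPoints(r).round(1).tolist())
```

```text
top sq [594.  10.] [103.8 105.7] 72.2
[[527.9000244140625, -23.299999237060547], [628.5, -55.599998474121094], [660.2000122070312, 43.29999923706055], [559.5999755859375, 75.5]]
top lg [ 599.3 -221.3] [ 77.9 127.6] 88.1
[[534.2000122070312, -258.20001220703125], [661.7999877929688, -262.29998779296875], [664.2999877929688, -184.5], [536.7999877929688, -180.3000030517578]]
top ca [450.1 -22.5] [36.6 88.5] 70.4
[[402.20001220703125, -24.899999618530273], [485.6000061035156, -54.599998474121094], [497.8999938964844, -20.100000381469727], [414.5, 9.600000381469727]]
scene sq [597.3  16.2] [117.8 103.6] 71.2
[[529.2000122070312, -22.899999618530273], [627.4000244140625, -56.20000076293945], [665.2999877929688, 55.29999923706055], [567.2000122070312, 88.69999694824219]]
scene lg [ 602.1 -214.2] [ 90.8 128.8] 88.1
[[536.2000122070312, -257.5], [664.9000244140625, -261.79998779296875], [667.9000244140625, -171.0], [539.2000122070312, -166.6999969482422]]
```

```bash
python3 -m jog '[[[0,0,-3],[0,0,0],1],[[0,0,-10],[0,0,0],1],[[0,0,-22],[0,0,0],1],[[0,0,-37],[0,0,0],1],[[0,0,-52],[0,0,0],1],[[0,0,-67],[0,0,0],1],[[0,0,-80],[0,0,0],1],[[0,0,-90],[0,0,0],1],[[0,0,-97],[0,0,0],1],[[0,0,-100],[0,0,0],1],[[0,0,-100],[0,0,0],1]]'
python3 - <<'E'
from h import *
go(.594,.010,.16,95)
E
```

```text
time_s: 37.15
position: [0.4331, 0.2958, 0.1613]
tcp_rot: [[-0.076, 0.997, 0.0], [0.997, 0.076, 0.0], [0.0, 0.0, -1.0]]
force: [-0.9, 0.3, -2.5]
opening: 0.54
shift [-297.3  138.6    1.3] len 328 turn [ 0.02 -0.01 -0.62] | at [0.4331 0.2958 0.1613] j [22. 24. 98.  0. 57. 18.] F [-0.9  0.3 -2.5] op 0.54 t 37.1
```

```bash
python3 -m jog '[[[-6,3,0],[0,0,0],1],[[-20,9,0],[0,0,0],1],[[-40,19,0],[0,0,0],1],[[-64,30,0],[0,0,0],1],[[-90,42,0],[0,0,0],1],[[-117,54,0],[0,0,0],1],[[-144,67,0],[0,0,0],1],[[-171,80,0],[0,0,0],1],[[-198,92,0],[0,0,0],1],[[-223,104,0],[0,0,0],1],[[-246,115,0],[0,0,0],1],[[-266,124,0],[0,0,0],1]]'
python3 -m jog '[[[-15,7,0],[0,0,0],1],[[-25,12,0],[0,0,0],1],[[-30,14,0],[0,0,0],1],[[-31,15,0],[0,0,0],1],[[-31,15,10],[0,0,0],1],[[-31,15,25],[0,0,0],1],[[-31,15,42],[0,0,0],1],[[-31,15,58],[0,0,0],1],[[-31,15,72],[0,0,0],1],[[-31,15,81],[0,0,0],1],[[-31,15,85],[0,0,0],1],[[-31,15,85],[0,0,0],1]]'
python3 - <<'E'
from h import *
go(.594,.010,.0655,95)
E
```

```text
time_s: 38.15
position: [0.5774, 0.0376, 0.1598]
tcp_rot: [[-0.075, 0.997, -0.002], [0.997, 0.075, -0.0], [-0.0, -0.002, -1.0]]
force: [-0.1, -0.1, -1.5]
opening: 0.54
time_s: 39.15
position: [0.5932, 0.0112, 0.0748]
tcp_rot: [[-0.077, 0.997, -0.003], [0.997, 0.077, 0.001], [0.001, -0.003, -1.0]]
force: [-0.3, 0.4, -2.0]
opening: 0.54
shift [-1.3  0.7  9.3] len 9 turn [-0.15 -0.05 -0.57] | at [0.5932 0.0112 0.0748] j [-10.  36.  92.   0.  52. -14.] F [-0.3  0.4 -2. ] op 0.54 t 39.1
```

```bash
python3 -m jog '[[[0,0,4],[0,0,0],1],[[0,0,7],[0,0,0],1],[[0,0,8],[0,0,0],1],[[0,0,8],[0,0,0],1],[[0,0,8],[0,0,0],1]]'
python3 -m jog '[[[0,0,0.5],[0,0,0],1],[[0,0,1],[0,0,0],1],[[0,0,1],[0,0,0],1],[[0,0,1],[0,0,0],1]]'
```

```text
time_s: 39.57
position: [0.5946, 0.0102, 0.0683]
tcp_rot: [[-0.076, 0.997, 0.001], [0.997, 0.076, -0.0], [-0.0, 0.001, -1.0]]
force: [-0.1, -0.0, -1.8]
opening: 0.535
time_s: 39.9
position: [0.5944, 0.0102, 0.067]
tcp_rot: [[-0.076, 0.997, 0.0], [0.997, 0.076, -0.0], [-0.0, 0.0, -1.0]]
force: [0.0, 0.0, -1.4]
opening: 0.541
```

```bash
python3 -m jog '[[[0,0,0.5],[0,0,0],1],[[0,0,1],[0,0,0],1],[[0,0,1],[0,0,0],1],[[0,0,1],[0,0,0],1]]'
```

```text
time_s: 40.23
position: [0.5944, 0.0103, 0.0659]
tcp_rot: [[-0.076, 0.997, -0.0], [0.997, 0.076, 0.0], [0.0, -0.0, -1.0]]
force: [0.6, 0.2, -1.5]
opening: 0.546
```

```bash
python3 -m jog '[[[0,0,0.5],[0,0,0],1],[[0,0,1],[0,0,0],1],[[0,0,1],[0,0,0],1],[[0,0,1],[0,0,0],1]]'
```

```text
time_s: 40.57
position: [0.5946, 0.0102, 0.0655]
tcp_rot: [[-0.076, 0.997, 0.001], [0.997, 0.076, -0.0], [-0.0, 0.001, -1.0]]
force: [-0.1, 0.4, 3.4]
opening: 0.537
```

```bash
python3 -m jog '[[[0,0,0.3],[0,0,0],1],[[0,0,0.5],[0,0,0],1],[[0,0,0.5],[0,0,0],1],[[0,0,0.5],[0,0,0],1]]'
```

```text
time_s: 40.9
position: [0.5948, 0.0101, 0.0654]
tcp_rot: [[-0.076, 0.997, 0.001], [0.997, 0.076, -0.0], [-0.0, 0.001, -1.0]]
force: [-0.3, -0.2, 6.3]
opening: 0.542
```

```bash
python3 -m jog '[[[0,0,-1],[0,0,0],1],[[0,0,-1],[0,0,0],0.4],[[0,0,-1],[0,0,0],0.3],[[0,0,-1],[0,0,0],0.1],[[0,0,-1],[0,0,0],0.1],[[0,0,-1],[0,0,0],0.1],[[0,0,-10],[0,0,0],0.1],[[0,0,-25],[0,0,0],0.1],[[0,0,-50],[0,0,0],0.1],[[0,0,-75],[0,0,0],0.1],[[0,0,-90],[0,0,0],0.1],[[0,0,-95],[0,0,0],0.1]]'
python3 - <<'E'
from h import *
go(.4502,-.0224,.13,160.4)
E
```

```text
time_s: 41.9
position: [0.5965, 0.01, 0.1631]
tcp_rot: [[-0.076, 0.997, 0.006], [0.997, 0.076, -0.001], [-0.002, 0.006, -1.0]]
force: [-0.1, 0.7, -0.2]
opening: 0.898
shift [ -21.1 -148.6   32.2] len 153 turn [  0.27   0.28 -66.02] | at [0.5965 0.01   0.1631] j [-10.  29.  88.   0.  62. -14.] F [-0.1  0.7 -0.2] op 0.898 t 41.9
```

```bash
python3 -m jog '[[[-1,-10,0],[0,0,-4],0.2],[[-4,-30,0],[0,0,-10],0.3],[[-8,-55,0],[0,0,-17],0.3],[[-12,-82,0],[0,0,-24],0.3],[[-15,-106,0],[0,0,-31],0.3],[[-18,-128,5],[0,0,-38],0.3],[[-20,-142,12],[0,0,-45],0.3],[[-21,-148,20],[0,0,-52],0.3],[[-21,-148,28],[0,0,-58],0.3],[[-21,-148,32],[0,0,-63],0.3],[[-21,-148,32],[0,0,-66],0.3],[[-21,-148,32],[0,0,-66],0.3]]'
python3 -m jog '[[[0,0,0],[0,0,0],0.3],[[0,0,0],[0,0,0],0.3]]'
python3 - <<'E'
from h import *
go(.4502,-.0224,.02,160.4)
T,s=pose();im=vision.capture("wrist");im3=vision.capture("scene");im2=vision.capture("top")
cv2.imwrite("pics/t11.png",np.hstack([cv2.resize(x,(400,330),interpolation=3) for x in(im[100:330,180:460],im3[130:350,240:480])])[:,:,::-1])
print([proj("wrist",(.4502,-.0224,.065),T)])
E
```

```text
time_s: 42.9
position: [0.4477, -0.0219, 0.127]
tcp_rot: [[-0.942, 0.335, -0.002], [0.335, 0.942, 0.0], [0.002, -0.0, -1.0]]
force: [0.3, 0.6, 1.2]
opening: 0.7
time_s: 43.07
position: [0.4484, -0.0219, 0.1275]
tcp_rot: [[-0.942, 0.337, -0.0], [0.337, 0.942, 0.0], [0.0, 0.0, -1.0]]
force: [-0.3, 0.3, 0.4]
opening: 0.702
shift [ -1.8   0.2 107.5] len 107 turn [ 0.   -0.   -0.09] | at [ 0.4484 -0.0219  0.1275] j [-17.  22. 110.   0.  47. -87.] F [-0.3  0.3  0.4] op 0.702 t 43.1
[array([318.4898, 202.2588])]
```

View pics/t11.png

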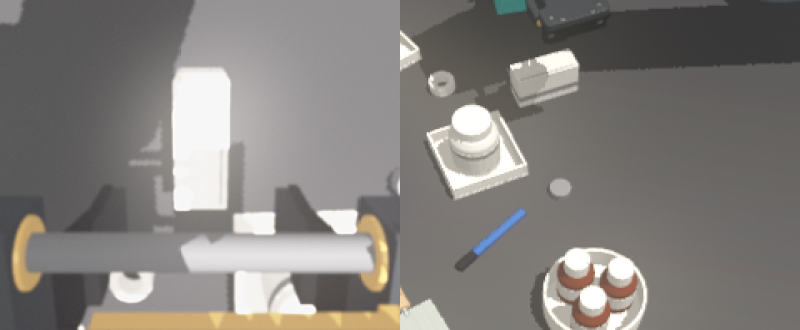

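```bash
python3 -m jog '[[[-1,0,10],[0,0,0],0.3],[[-1,0,25],[0,0,0],0.3],[[-1,0,42],[0,0,0],0.3],[[-1,0,59],[0,0,0],0.3],[[-1,0,76],[0,0,0],0.3],[[-1,0,90],[0,0,0],0.3],[[-1,0,100],[0,0,0],0.3],[[-1,0,106],[0,0,0],0.3],[[-1,0,107],[0,0,0],0.3],[[-1,0,107],[0,0,0],0.5],[[-1,0,107],[0,0,0],1],[[-1,0,107],[0,0,0],1]]'
python3 -m jog '[[[0,0,0],[0,0,0],1],[[0,0,0],[0,0,0],1],[[0,0,0],[0,0,0],1],[[0,0,0],[0,0,0],1],[[0,0,0],[0,0,0],1],[[0,0,0],[0,0,0],1],[[0,0,0],[0,0,0],1]]'
```

```text
time_s: 44.22
position: [0.4499, -0.0225, 0.0211]
tcp_rot: [[-0.942, 0.336, 0.001], [0.336, 0.942, -0.0], [-0.002, 0.0, -1.0]]
force: [0.5, -0.8, -0.2]
opening: 0.554
time_s: 44.8
position: [0.4497, -0.0224, 0.0209]
tcp_rot: [[-0.942, 0.336, 0.001], [0.336, 0.942, -0.0], [-0.001, 0.0, -1.0]]
force: [1.0, 1.0, 6.1]
opening: 0.388
```

```bash
python3 -m jog '[[[0,0,-3],[0,0,0],1],[[0,0,-10],[0,0,0],1],[[0,0,-22],[0,0,0],1],[[0,0,-37],[0,0,0],1],[[0,0,-52],[0,0,0],1],[[0,0,-67],[0,0,0],1],[[0,0,-78],[0,0,0],1],[[0,0,-84],[0,0,0],1],[[0,0,-85],[0,0,0],1]]'
python3 - <<'E'
from h import *
go(.599,-.221,.107,178.1)
E
```

```text
time_s: 45.55
position: [0.45, -0.0225, 0.1066]
tcp_rot: [[-0.942, 0.336, 0.002], [0.336, 0.942, -0.001], [-0.002, 0.0, -1.0]]
force: [-0.3, 1.0, -0.3]
opening: 0.387
shift [-207.  -137.     0.1] len 248 turn [ -0.02   0.13 -17.72] | at [ 0.45   -0.0225  0.1066] j [-17.  25. 111.  -0.  44. -87.] F [-0.3  1.  -0.3] op 0.387 t 45.5
```

```bash
python3 -m jog '[[[-4,-3,0],[0,0,0],1],[[-13,-9,0],[0,0,-1],1],[[-30,-20,0],[0,0,-3],1],[[-52,-34,0],[0,0,-5],1],[[-76,-50,0],[0,0,-7],1],[[-100,-66,0],[0,0,-9],1],[[-124,-82,0],[0,0,-11],1],[[-147,-97,0],[0,0,-13],1],[[-168,-111,0],[0,0,-15],1],[[-186,-123,0],[0,0,-16.5],1],[[-198,-131,0],[0,0,-17.5],1],[[-205,-136,0],[0,0,-17.7],1]]'
python3 -m jog '[[[-2,-1,0],[0,0,0],1],[[-2,-1,0],[0,0,0],1],[[-2,-1,8],[0,0,0],1],[[-2,-1,20],[0,0,0],1],[[-2,-1,35],[0,0,0],1],[[-2,-1,50],[0,0,0],1],[[-2,-1,63],[0,0,0],1],[[-2,-1,71],[0,0,0],1],[[-2,-1,75],[0,0,0],1],[[-2,-1,75],[0,0,0],1],[[-2,-1,75],[0,0,0],1]]'
python3 - <<'E'
from h import *
go(.599,-.221,.0249,178.1)
E
```

```text
time_s: 46.55
position: [0.5974, -0.2213, 0.1039]
tcp_rot: [[-0.999, 0.034, -0.001], [0.034, 0.999, 0.0], [0.001, 0.0, -1.0]]
force: [-0.3, -0.3, -0.6]
opening: 0.388
time_s: 47.47
position: [0.5989, -0.2203, 0.0305]
tcp_rot: [[-0.999, 0.033, 0.0], [0.033, 0.999, -0.0], [-0.0, -0.0, -1.0]]
force: [-0.1, -0.7, -0.6]
opening: 0.383
shift [-0.1 -0.7  5.6] len 6 turn [-0.01  0.01 -0.02] | at [ 0.5989 -0.2203  0.0305] j [ -30.   42.   87.   -0.   51. -118.] F [-0.1 -0.7 -0.6] op 0.383 t 47.5
```

```bash
python3 -m jog '[[[0,-0.5,2],[0,0,0],1],[[0,-0.5,4],[0,0,0],1],[[0,-0.5,5],[0,0,0],1],[[0,-0.5,5],[0,0,0],1],[[0,-0.5,5],[0,0,0],1]]'
python3 -m jog '[[[0,0,0.5],[0,0,0],1],[[0,0,1],[0,0,0],1],[[0,0,1],[0,0,0],1],[[0,0,1],[0,0,0],1]]'
```

```text
time_s: 47.88
position: [0.5988, -0.2209, 0.0256]
tcp_rot: [[-0.999, 0.034, 0.0], [0.034, 0.999, -0.0], [-0.0, -0.0, -1.0]]
force: [-0.5, 0.6, -0.6]
opening: 0.384
time_s: 48.22
position: [0.5989, -0.2209, 0.0249]
tcp_rot: [[-0.999, 0.033, 0.0], [0.033, 0.999, -0.0], [-0.0, -0.0, -1.0]]
force: [-1.2, 1.1, 4.2]
opening: 0.387
```

```bash
python3 -m jog '[[[0,0,0.5],[0,0,0],1],[[0,0,0.5],[0,0,0],1],[[0,0,0.5],[0,0,0],1],[[0,0,0.5],[0,0,0],1]]'
```

```text
time_s: 48.55
position: [0.5989, -0.2209, 0.0249]
tcp_rot: [[-0.999, 0.034, 0.0], [0.034, 0.999, -0.0], [-0.0, -0.0, -1.0]]
force: [-1.9, 1.4, 6.1]
opening: 0.387
```

```bash
python3 -m jog '[[[0,0,-1],[0,0,0],1],[[0,0,-1],[0,0,0],0.55],[[0,0,-1],[0,0,0],0.45],[[0,0,-1],[0,0,0],0.4],[[0,0,-1],[0,0,0],0.4],[[0,0,-1],[0,0,0],0.4],[[0,0,-10],[0,0,0],0.4],[[0,0,-25],[0,0,0],0.4],[[0,0,-50],[0,0,0],0.4],[[0,0,-80],[0,0,0],0.4],[[0,0,-110],[0,0,0],0.4],[[0,0,-130],[0,0,0],0.4]]'
python3 -m jog '[[[10,0,-10],[0,0,0],0.4],[[35,-5,-20],[0,0,0],0.4],[[65,-10,-30],[0,0,0],0.4],[[95,-15,-30],[0,0,0],0.4],[[125,-20,-30],[0,0,0],0.4],[[150,-30,-30],[0,0,0],0.4],[[165,-40,-30],[0,0,0],0.4],[[170,-50,-30],[0,0,0],0.4],[[170,-50,-30],[0,0,0],0.4],[[170,-50,-30],[0,0,0],0.4]]'
python3 - <<'E'
from h import *
a,b=vision.capture("top"),vision.capture("scene")
print("force",bot.read_state()["force"])
cv2.imwrite("pics/fin.png",np.hstack([cv2.resize(a[80:240,160:460],(400,213),interpolation=3),np.zeros((213,0,3),np.uint8)])[:,:,::-1])
x=cv2.resize(b[60:380,160:480],(560,560),interpolation=3);y=np.zeros((560,240,3),np.uint8)
cv2.imwrite("pics/fin.png",np.vstack([cv2.resize(a[85:235,160:460],(560,280),interpolation=3),cv2.resize(b[130:370,160:480],(560,320))[:320]])[:,:,::-1])
E
```

```text
time_s: 49.55
position: [0.6, -0.2215, 0.1577]
tcp_rot: [[-0.999, 0.033, 0.004], [0.033, 0.999, -0.002], [-0.004, -0.002, -1.0]]
force: [0.3, -0.2, 1.3]
opening: 0.601
time_s: 50.38
position: [0.4274, -0.2657, 0.184]
tcp_rot: [[-0.999, 0.035, 0.001], [0.035, 0.999, -0.0], [-0.001, -0.0, -1.0]]
force: [0.1, 0.4, 0.1]
opening: 0.603
force [ 0.6991 -0.5126 -0.0489]
```

View pics/fin.png

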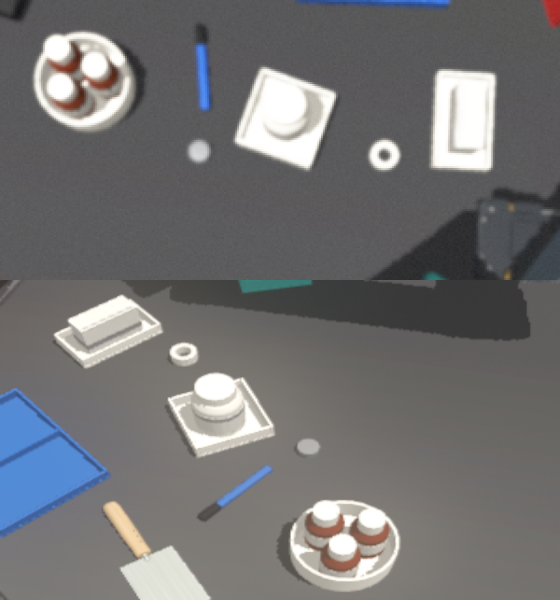

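All five items are in place and upright, and the gripper is clear of them.

```bash
python3 -c "
from rig import bot
print(bot.hand_in())"
```

```text
the job is handed in; nothing more can be done
None
```

I sorted all five items in the order asked and handed the job in at about 50 s of the 141 s allowed. The three bottles stand in a triangle in the round tub, the jar in the white square tray, and the carton lengthways in the long tray.

- **Last checks:** the final top and scene pictures show everything upright inside its container. The gripper was well clear, with the wrist force near zero. I felt each item touch the floor of its container, at 5–10 N, before letting go. The height at contact was within about 1 mm of the pick-up height plus the floor thickness.
- **What disagreed:** the real fingertips sit about 26 mm higher than the reported TCP. Because of this, my first two attempts to grip bottle 1 closed on nothing just above its cap. The bottle did not move. I found the offset from the pictures and the finger opening, and allowed for it in every later grasp. The wrist camera also read positions about 3–4 mm differently from the fixed cameras, so I used the fixed ones.

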